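# Latch the figurehead's crib

## Robot

A 7-joint arm with a two-finger parallel gripper is mounted at the origin on the work surface. World frame = base frame: x ahead of the robot, y to its left, z up, the work surface at z = 0. Lengths are in mm, angles in rad, forces in N, time in s.
With the tool pointing down it reaches from about 400 to 875 mm from the base axis. Payload 4.4 kg.
Tool frame: the origin (TCP) lies at the very end of the fingers, on their centre line; the grasp point (between the pads) lies 19 mm behind it; y points along the fingers, x is the direction in which the jaws open and shut, and the axes are right-handed (so a half turn about y gives the same grasp; the last joint's range is limited). The gripper opens to 85 mm and grips with 20 to 120 N. Pads are 22 mm wide; open, the fingers measure 114 mm over their backs; the gripper's body (76 mm by 85 mm) begins 54 mm behind the grasp point. The pads swing forward as they close: fully open they stand 13 mm farther back than shut.
Start: joints at [-0.066, 0.628, 0.038, 1.517, -0.027, 0.996, -0.02], TCP at [650.014, 0.027, 231.313] pointing down, gripper open.
Joint ranges: [-3.06, 3.06], [-0.37, 2.12], [-1.25, 1.32], [0.18, 2.47], [-1.1, 4.24], [0.23, 1.98], [-2.94, 2.94]. Speed limits (rad/s): [2.57, 2.57, 3.14, 3.14, 3.14, 3.14, 3.14].

## Interface

Orientations are given as [roll, pitch, yaw] about the fixed x, y, z axes, in that order (R = Rz(yaw) Ry(pitch) Rx(roll)).
In Python, from cell import readout, eyes, finish_job gives the robot as it stands. The module is installed in compiled form; this text tells all that it offers.
- The arm moves only by the tool apply_moves, never from a script. Its argument "commands" is a list that holds one entry, the list of rows, each a list of 6 numbers: the shift along the tool's x, y, z in units of 0.04 m (1.0 is 0.04 m), then the turn, a rotation vector about the tool's x, y, z in units of 5 degrees (1.0 is 5 degrees). A call has 1 to 8 rows; each row shifts and turns the pose as measured when the row begins, along the tool's axes as they then stand; what a row does not reach is not made up. A row lasts 1/12 s, in which the tool goes at most 41.7 mm and 7.16 degrees, less where a joint would pass 70% of its speed; a pose out of reach is approached as far as the arm can. A call with a number of a shift or a turn outside -1 to 1 is refused whole. A call with a gripper value outside its range is refused whole. "claw" is the finger opening in mm, from 0 to 85.4, set as the call begins (left out, the last holds). The fingers move at their own pace and stop on an object; the grip force is fixed at half the most. Time passes only in rows, so rows that do not move let the fingers close. It gives the time, the measured TCP pose, the force and the opening at its end, in the units of the state.
- readout.read_state(): the state, without advancing time (a new reading comes with each control period).
- eyes.get_image(name): name is "scene" or "side" or "wrist"; returns a dict with "image" (384x512x3 uint8, red, green, blue), "mtx" (3x3 intrinsics, pixels), "rvec" (rotation vector, rad) and "tvec" (3), from world to camera coordinates, as OpenCV has them. Camera axes: x right, y down, z forward; pixel columns grow to the right and rows downward; lengths in mm; the calibration is good to about 2 mm. The wrist camera is an equidistant fisheye: a pixel r from the principal point sees the ray r / f radians off the axis. A picture is of the moment at which its call begins. There is no depth.
- finish_job(): hands the job in, once; it reports no verdict.
The state is a dict: "clock": time; "qpos": joint angles; "qd": joint speeds; "tau": joint torques, N m; "eef_pos": TCP position; "tool_rot": TCP orientation; "force": force on the tool from outside, world axes, zero at the start; "torque": the same for the moment, N m; "width": finger opening in mm.
Only numpy, scipy, OpenCV 4.12 (cv2) and the standard library are available. Lean on these libraries where they do the work, as an engineer would, in place of code of your own. Each camera call takes 0.05 s, during which the arm holds its last target. There are 200 camera calls.

## Task

Two small open-topped wooden cribs stand on the bench with their gates ajar. Push shut the gate of the crib in which the pewter figurehead stands, until its sprung catch snaps in and the gate stays shut by itself. Leave the other gate as it is and do not knock the figurehead over.

Things in the scene. Friction and masses are not known exactly. Their poses are not given: they have to be found in the camera images.
- gate (a joint): Opening angle (rad) of the figurehead's crib's gate about its upright hinge: 0 = shut, growing as the free edge swings out to the robot; starts at 0.65 to 1.05. A hinge spring (0.2 N m) reopens it unless latched. In the last 0.15 rad the tongue rides over the strike pin (about 8 N at the push point) and drops in below 0.03; firm stop at -0.03; latched it rests at about 0.02.
- gate_push (a point): Push point on that gate's outer face, 110 mm from the hinge axis, 15 mm below the top edge; moves with the gate. x points through the gate into the crib (the way to push), y along it to the hinge, z up; hinge axis 110 mm along y and 6 mm along x from here. Wooden leaf 12 mm thick, 160 mm from hinge axis to free edge, 12 to 122 mm above the bench; a steel tongue juts 12 mm from the free edge.
- figurehead_mid (a point): Centre, half-way up, of the pewter figurehead, a bust on a round foot 48 mm across, 92 mm tall, 0.2 to 0.4 kg, standing loose in the crib whose gate is to be shut. The crib: 160 mm deep, 200 mm wide, walls 90 mm high, two front posts 126 mm high.
- spare_gate_push (a point): The same push point on the gate of the other, identical crib, which holds two ebony belaying pins lying down; this gate stays as it is. Axes as for the first gate.
Not all that is in view belongs to the job. What is shaped like the part that bears figurehead_mid but pink or red is not meant.

How it is judged (in metres and radians):
At the end, for the whole second after the job is handed in: The gate of the figurehead's crib is latched and still (opening angle under 0.045 rad with nothing holding it); the figurehead stands upright within 40 mm of where it was; the other gate is within 30 mm of where it was (value of joint gate below 0.045 rad and velocity of joint gate between -0.05 and 0.05 rad/s and angle between figurehead_mid's own z axis and vertical below 0.3 rad and distance of figurehead_mid from where it was at the start of the episode below 0.04 m and distance of spare_gate_push from where it was at the start of the episode below 0.03 m); the robot touches nothing.
It fails at once if the figurehead is knocked over (angle between figurehead_mid's own z axis and vertical above 0.6 rad).
It fails at once if the other gate is moved more than 30 mm (distance of spare_gate_push from where it was at the start of the episode above 0.03 m).
It also fails if it takes over 32 s, if anything falls off the work surface, if the arm or the gripper's body presses on something with over 40 N, if the wrist force passes 120 N, or if a joint passes its speed limit or range.

## Working session

There is one attempt and no reset: what is moved stays moved. The work goes in short steps, Python scripts to look and compute and a tool call to move; the robot and the scene stay as the last step left them, time stands still between calls to the robot, and variables do not carry over. Pictures are saved under pics/ and viewed, about 8 in all and at most 12, crops included, and the job is handed in when it is done.

Besides the shell and the picture viewer there is one more tool, called after "Call:" as name([rows], argument=value, ...), one row to a line, values as JSON. apply_moves: Moves the arm, as the interface text tells. Shifts and turns lie within -1 to 1; 1 stands for 0.04 m of shift or 5 degrees of turn. Its arguments: {"type":"object","properties":{"commands":{"type":"array"},"claw":{"type":"number"}},"required":["commands"]}

```bash
mkdir -p pics; cat > h.py <<'E'
import numpy as np, cv2
from cell import readout, eyes, finish_job
def grab(n,f):
    d=eyes.get_image(n); cv2.imwrite(f'pics/{f}.png',d['image'][:,:,::-1]); np.savez(f'pics/{f}.npz',**d); return d
def load(f): return np.load(f'pics/{f}.npz')
def ray(d,uv):
    R,_=cv2.Rodrigues(d['rvec']); t=np.ravel(d['tvec'])
    r=R.T@(np.linalg.inv(d['mtx'])@np.array([uv[0],uv[1],1.])); return -R.T@t, r/np.linalg.norm(r)
def onz(d,uv,z):
    c,r=ray(d,uv); return c+r*(z-c[2])/r[2]
def proj(d,P): return cv2.projectPoints(np.float64(P).reshape(-1,1,3),d['rvec'],d['tvec'],d['mtx'],None)[0].reshape(-1,2)
E
python3 - <<'E'
from h import *
a=grab('scene','s0');b=grab('side','d0')
print(readout.read_state())
for d in(a,b): print(ray(d,(256,192)))
cv2.imwrite('pics/both.png',cv2.resize(np.vstack([a['image'],b['image']])[:,:,::-1],None,fx=.78,fy=.78))
E
```

```text
{'clock': 0.1, 'qpos': array([-0.06582776,  0.62926455,  0.03841877,  1.51829084, -0.02702096,
        0.99632089, -0.01996244]), 'qd': array([-0.00075705, -0.0019039 ,  0.00043519, -0.00387651,  0.00074929,
        0.00042038, -0.0022344 ]), 'tau': array([ 3.65140630e-03, -5.64529252e+01,  1.23032581e+00, -1.93971133e+01,
        1.11524854e-02,  5.46943455e-03, -1.37002465e-05]), 'eef_pos': array([6.49417917e+02, 6.91573311e-02, 2.30466198e+02]), 'tool_rot': array([-1.57078263e+00,  1.76694970e-03,  7.44311763e-05]), 'force': array([-0.01233994,  0.358143  , -0.52294409]), 'torque': array([0.05643558, 0.02525517, 0.02358313]), 'width': 85.29389152556328}
(array([1312.42128787,  122.89034496,  745.68303457]), array([-0.70264509, -0.13075332, -0.69942365]))
(array([142.89762125, 687.21511064, 694.36244651]), array([ 0.49999463, -0.64704419, -0.5756207 ]))
```

View pics/s0.png

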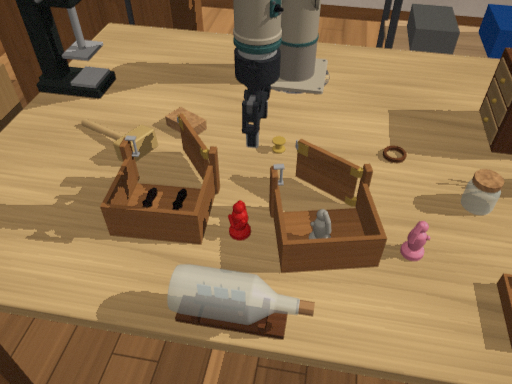

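View pics/d0.png

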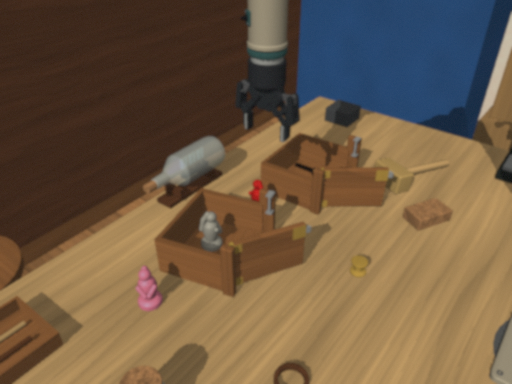

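Candidates for the figurehead are the grey bust in the right crib (scene 320,224; side 210,230), the red bust (240,220; not meant) and the pink bust (415,240; not meant). The left crib holds two black pins, so it is the spare. I choose the grey one and check it in a close crop.

```bash
python3 - <<'E'
from h import *
a=load('s0')['image'][125:275,255:395,::-1];b=load('d0')['image'][170:300,150:320,::-1]
f=lambda i,w:cv2.resize(i,None,fx=w,fy=w,interpolation=cv2.INTER_CUBIC)
a=f(a,4);b=f(b,1)
cv2.imwrite('pics/c1.png',a)
cv2.imwrite('pics/c2.png',f(b,4))
E
```

```text
(no output)
```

View pics/c1.png

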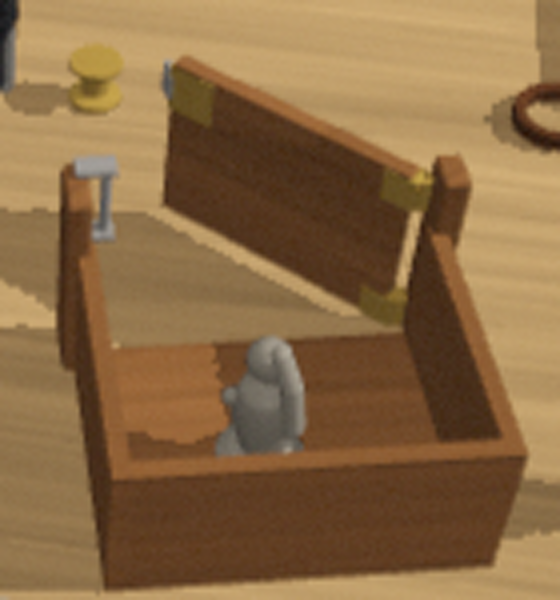

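View pics/c2.png

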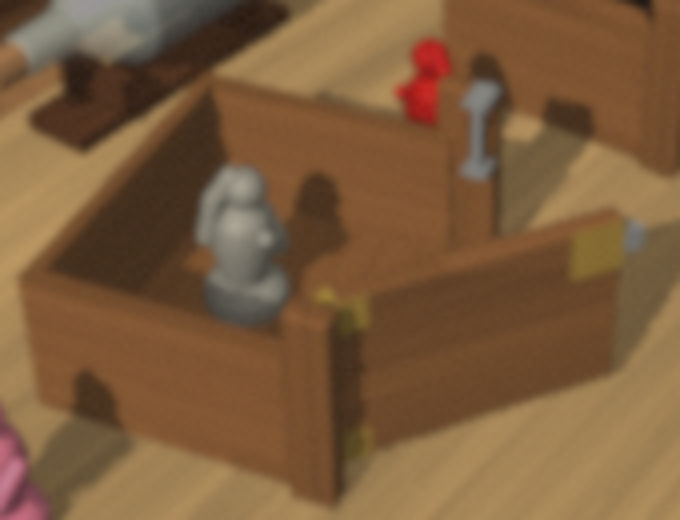

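```bash
python3 - <<'E'
from h import *
S=load('s0');D=load('d0')
s=lambda u,v:(u/4+255,v/4+125)
q=lambda u,v:(u/4+150,v/4+170)
for n,d,p,z in [('free S',S,s(181,62),122),('hinge S',S,s(422,176),122),('free D',D,q(612,211),122),('hinge D',D,q(365,292),122),
 ('postR S',S,s(452,168),126),('postL S',S,s(75,175),126),('postR D',D,q(312,308),126),('postL D',D,q(478,90),126),
 ('backL S',S,s(115,472),90),('backR S',S,s(520,450),90),('tongue S',S,s(167,78),110),('fig foot S',S,s(258,455),5),('fig foot D',D,q(245,310),0),('fig top S',S,s(270,340),92),('fig top D',D,q(243,172),92)]:
  print(n,onz(d,p,z).round(0))
E
```

```text
free S [503.  74. 122.]
hinge S [576. 210. 122.]
free D [499.  71. 122.]
hinge D [559. 194. 122.]
postR S [572. 225. 126.]
postL S [615.  31. 126.]
postR D [569. 222. 126.]
postL D [612.  32. 126.]
backL S [779.  77.  90.]
backR S [730. 265.  90.]
tongue S [504.  67. 110.]
fig foot S [684. 145.   5.]
fig foot D [692. 143.   0.]
fig top S [682. 142.  92.]
fig top D [696. 133.  92.]
```

The crops confirm it. The grey bust is in the right crib, with the gate hinged on the +y post. The posts come out 198 mm apart, the leaf about 156 mm long, and the gate about 0.72 rad open. The hinge is at about (577,212), and the closed push point at about (596,103). I'll close the fingers and go to the robot side of the gate at height.

Call:
apply_moves([
  [[-0.75,0,0.54,0,0,0],[-0.75,0,0.54,0,0,0],[-0.75,0,0.54,0,0,0],[-0.75,0,0.54,0,0,0],[-0.75,0,0.54,0,0,0],[-0.75,0,0.54,0,0,0],[0,0,0,0,-0.9,0],[0,0,0,0,-0.9,0]],
], claw=0)

```text
clock: 0.77
eef_pos: [459.0, 132.3, 225.3]
tool_rot: [-1.574, 0.008, 0.159]
force: [1.4, -0.5, -0.0]
width: 0.1
```

Call:
apply_moves([
  [[0,0.85,0,0,0,0],[0,0.85,0,0,0,0],[0,0.85,0,0,0,0],[0,0.7,0,0,0,0],[0,0,0,0,-0.7,0],[0,0,0,0,0,0]],
])

```text
clock: 1.27
eef_pos: [458.3, 135.4, 91.6]
tool_rot: [-1.571, 0.003, 0.232]
force: [-0.2, 0.3, -0.1]
width: 0.4
```

```bash
python3 - <<'E'
from h import *
a=grab('scene','s1');b=grab('side','d1')
s=readout.read_state();print(s['eef_pos'],s['tool_rot'],s['force'])
cv2.imwrite('pics/v1.png',np.hstack([cv2.resize(a['image'][60:285,200:420],(440,450)),cv2.resize(b['image'][120:320,140:400],(350,450))])[:,:,::-1])
E
```

```text
[458.7418249  135.49416822  92.62000388] [-1.57093696  0.00171525  0.22884125] [ 0.24590579 -0.64084035  0.04825597]
```

View pics/v1.png

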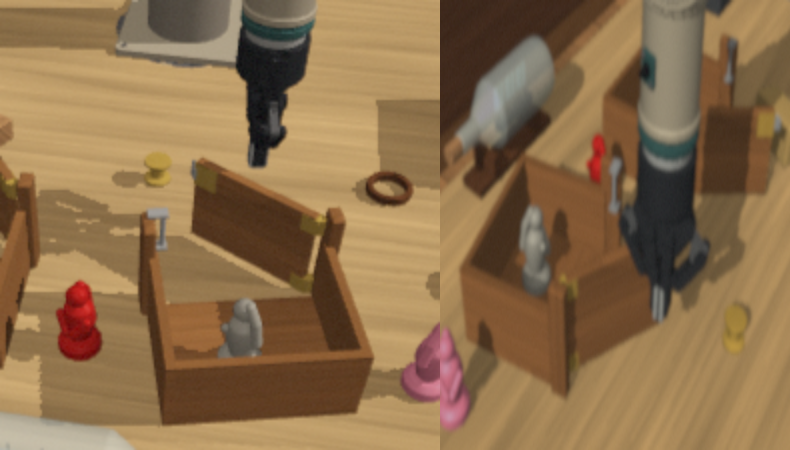

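The tool is beside the gate, clear of it, and the gate and figurehead are unchanged. I'll start pushing.

Call:
apply_moves([
  [[0.3,0,-0.17,0,0,0],[0.3,0,-0.17,0,0,0],[0.3,0,-0.17,0,0,0],[0.3,0,-0.17,0,0,0],[0.3,0,-0.17,0,0,0],[0.3,0,-0.17,0,0,0]],
])

```text
clock: 1.87
eef_pos: [538.1, 112.9, 97.6]
tool_rot: [-1.569, 0.002, 0.224]
force: [-1.2, 1.6, -0.3]
width: 0.1
```

Call:
apply_moves([
  [[0.15,0,-0.08,0,0,0],[0.15,0,-0.08,0,0,0],[0.15,0,-0.08,0,0,0],[0.15,0,-0.08,0,0,0]],
])

```text
clock: 2.2
eef_pos: [565.5, 106.2, 100.0]
tool_rot: [-1.568, 0.001, 0.221]
force: [-1.9, 1.3, -0.1]
width: 0.1
```

Call:
apply_moves([
  [[0.12,0.1,-0.04,0,0,0],[0.12,0.03,-0.03,0,0,0],[0.12,0.03,-0.03,0,0,0]],
])

```text
clock: 2.45
eef_pos: [573.3, 104.7, 93.1]
tool_rot: [-1.567, 0.018, 0.221]
force: [-13.9, -0.2, 9.3]
width: -0.0
```

Call:
apply_moves([
  [[0.2,0,0,0,0,0],[0.2,0,0,0,0,0]],
])

```text
clock: 2.62
eef_pos: [574.4, 104.6, 91.0]
tool_rot: [-1.567, 0.05, 0.22]
force: [-17.3, -3.2, 13.7]
width: -0.1
```

```bash
python3 - <<'E'
from h import *
a=grab('scene','s2');b=grab('side','d2')
cv2.imwrite('pics/v2.png',np.hstack([cv2.resize(a['image'][100:250,250:400],(400,400),interpolation=2),cv2.resize(b['image'][160:300,170:310],(400,400),interpolation=2)])[:,:,::-1])
E
```

```text
(no output)
```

View pics/v2.png

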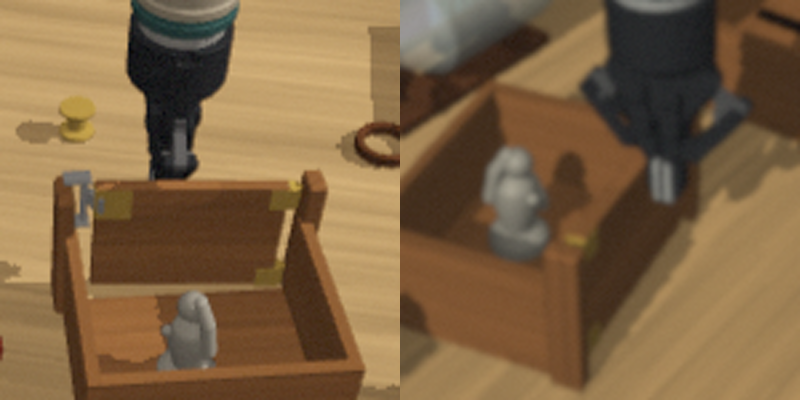

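The gate is at about 0.15 rad with the tongue just at the pin. The sloping finger linkage is bearing on the gate's top edge, which explains the upward force and the tilt. I'll back off, rise to about 108 mm so only the tips push, and level the tool.

Call:
apply_moves([
  [[-0.3,0,0,0,0,0],[0,-0.2,0,0,0,-0.4],[0,-0.2,0,0,0,-0.2],[0,0,0,0,0,0]],
])

```text
clock: 3.05
eef_pos: [565.1, 101.1, 106.6]
tool_rot: [-1.569, -0.007, 0.22]
force: [-0.1, 0.5, 0.7]
width: 0.3
```

Call:
apply_moves([
  [[0.15,-0.03,0,0,0,0],[0.15,0,0,0,0,0],[0.15,0,0,0,0,0]],
])

```text
clock: 3.3
eef_pos: [584.3, 104.8, 108.7]
tool_rot: [-1.57, -0.007, 0.22]
force: [-3.0, -0.5, -0.9]
width: -0.1
```

Call:
apply_moves([
  [[0.15,0,0,0,0,0],[0.15,0,0,0,0,0]],
])

```text
clock: 3.47
eef_pos: [586.9, 104.7, 106.7]
tool_rot: [-1.571, 0.018, 0.219]
force: [-18.1, -4.2, 11.1]
width: -0.2
```

Call:
apply_moves([
  [[0.25,-0.05,0,0,0,-0.2],[0.3,-0.05,0,0,0,-0.2]],
])

```text
clock: 3.63
eef_pos: [587.0, 104.4, 106.2]
tool_rot: [-1.572, 0.034, 0.219]
force: [-26.8, -6.1, 17.7]
width: 0.1
```

```bash
python3 - <<'E'
from h import *
a=grab('scene','s3');b=grab('side','d3')
s=readout.read_state();print(s['eef_pos'],s['tool_rot'],s['force'])
cv2.imwrite('pics/v3.png',np.hstack([cv2.resize(a['image'][100:250,250:400],(400,400),interpolation=2),cv2.resize(b['image'][160:300,170:310],(400,400),interpolation=2)])[:,:,::-1])
E
```

```text
[586.97054988 104.28661743 105.95855292] [-1.57241584  0.03452992  0.21936207] [-23.75829694  -5.8708913   15.10907927]
```

View pics/v3.png

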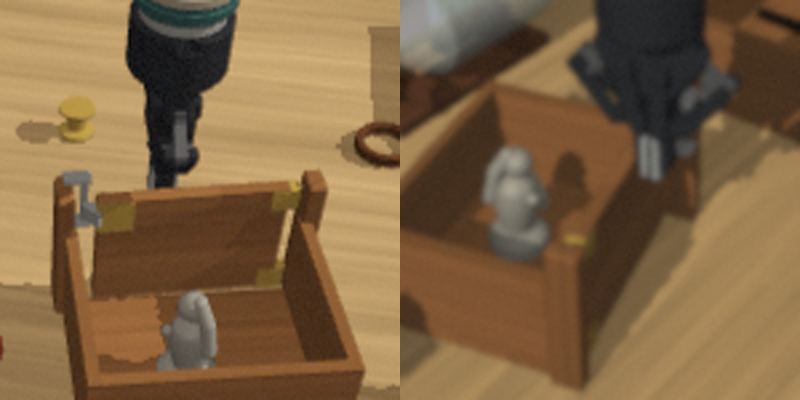

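By geometry the gate may be at its stop. I'll back off and see whether it stays shut.

Call:
apply_moves([
  [[-0.5,-0.1,0,0,0,0],[-0.8,0,0,0,0,0],[-0.8,0,0,0,0,0],[0,0,0,0,0,0],[0,0,0,0,0,0],[0,0,0,0,0,0],[0,0,0,0,0,0],[0,0,0,0,0,0]],
])

```text
clock: 4.4
eef_pos: [505.8, 86.5, 110.3]
tool_rot: [-1.572, 0.038, 0.22]
force: [-0.6, -0.0, -0.0]
width: -0.3
```

```bash
python3 - <<'E'
from h import *
a=grab('scene','s4');b=grab('side','d4')
s=readout.read_state();print(s['eef_pos'],s['tool_rot'],s['force'])
cv2.imwrite('pics/v4.png',np.hstack([cv2.resize(a['image'][100:250,250:400],(400,400),interpolation=2),cv2.resize(b['image'][160:300,170:310],(400,400),interpolation=2)])[:,:,::-1])
E
```

```text
[505.51279059  86.43113468 110.2769111 ] [-1.57209457  0.0385186   0.21968524] [-0.01733983  0.29929249 -0.64818943]
```

View pics/v4.png

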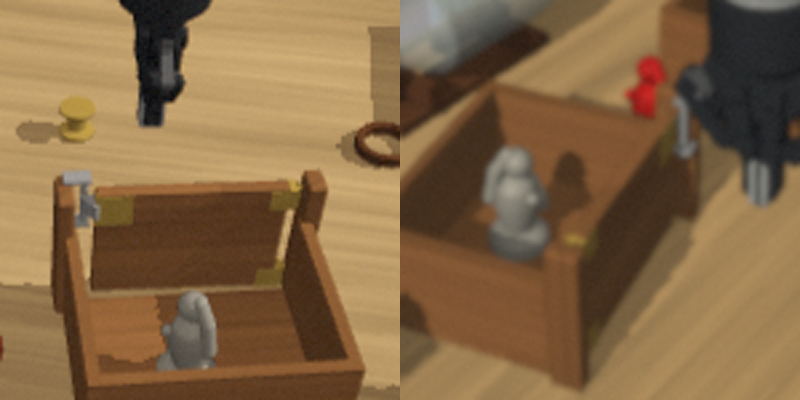

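The gate stayed nearly shut after release. I'll retreat upward and compare the gate over time and by angle.

Call:
apply_moves([
  [[-0.3,-0.8,0,0,0,0],[0,-0.9,0,0,0,0],[0,-0.9,0,0,0,0],[0,-0.5,0,0,0,0],[0,0,0,0,0,0],[0,0,0,0,0,0],[0,0,0,0,0,0],[0,0,0,0,0,0]],
])

```text
clock: 5.17
eef_pos: [500.1, 85.7, 236.2]
tool_rot: [-1.572, 0.043, 0.22]
force: [-0.3, -0.3, -1.2]
width: 0.3
```

```bash
python3 - <<'E'
from h import *
a=grab('scene','s5');b=grab('side','d5')
s=readout.read_state();print(s['eef_pos'],s['force'])
S0=load('s0')['image'].astype(int)
for n,f,r in (('gate vs s4','s4',(slice(165,215),slice(280,365))),('spare vs s0','s0',(slice(120,195),slice(175,220)))):
  print(n,np.abs(a['image'][r].astype(int)-load(f)['image'][r].astype(int)).mean())
# predicted outer/inner top edges at angles
h=np.array([577,212.]);d=np.array([.222,-.975])
im=cv2.resize(a['image'][150:220,270:390],None,fx=6,fy=6,interpolation=2)[:,:,::-1].copy()
for ang,c in((0.02,(0,255,0)),(0.15,(0,0,255))):
  k=-ang; R=np.array([[np.cos(k),-np.sin(k)],[np.sin(k),np.cos(k)]]);e=R@d;n=np.array([-e[1],e[0]])
  for o in(-6,6):
    P=[(*(h+e*t+n*o),122.) for t in(12,160)]
    p=((proj(a,P)-[270,150]+.5)*6).astype(int);cv2.line(im,tuple(map(int,p[0])),tuple(map(int,p[1])),c,1)
cv2.imwrite('pics/v5.png',im)
E
```

```text
[499.71855707  85.62286975 235.82602264] [0.40424264 0.69050782 0.63657399]
gate vs s4 2.68721568627451
spare vs s0 4.342320987654321
```

View pics/v5.png

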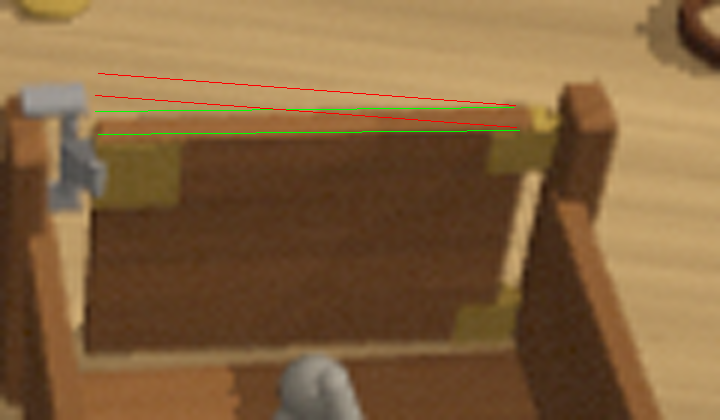

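```bash
python3 - <<'E'
from h import *
g=lambda f,r:cv2.cvtColor(load(f)['image'],cv2.COLOR_RGB2GRAY)[r].astype(np.float32)
def pc(a,b,r):
  A,B=g(a,r),g(b,r);return cv2.phaseCorrelate(A,B,cv2.createHanningWindow(A.shape[::-1],cv2.CV_32F))
print('gate',pc('s4','s5',np.s_[160:215,280:345]))
print('spare',pc('s0','s5',np.s_[115:200,170:225]),pc('d0','d5',np.s_[150:210,310:395]))
print('fig',pc('s0','s5',np.s_[200:240,300:340]))
finish_job();print(readout.read_state()['clock'])
E
```

```text
gate ((-0.004238458025213276, -0.10270609165018385), 1.025885683077353)
spare ((0.19283337825918778, 0.05770672852727188), 0.9054154961197465) ((-0.5931761214343894, 0.31892722152709396), 0.49876984949465153)
fig ((-0.06869325763372558, 0.24284139660549542), 0.8890625423192978)
the job is handed in; nothing more can be done
the job is handed in; nothing more can be done
```

I pushed shut the gate of the crib holding the pewter figurehead, and it stayed shut by itself after I drew the arm back. I handed the job in at about 5.3 s on the robot clock. `finish_job` gives no verdict.

- **First push:** it stalled at about 0.15 rad because the finger linkage was bearing on the gate's top edge. I backed off, raised the tool to about 107 mm and pushed again with the fingertips. It went to the firm stop; the largest force I read was about 33 N, taken at the end of each move call and not continuously.
- **Gate:** after about 1.3 s with no contact, the last picture shows it at 0.02 rad or slightly less. It had shifted 0.1 px since the release.
- **Figurehead:** it stands upright and moved no more than about 0.25 px in the image.
- **Other gate:** it has not moved by more than about 0.7 px in either view. The side-view match was weaker (score 0.5), probably from shadows, and a plain pixel difference there was not quite zero. The arm never went near that crib.
- **Robot:** it ended at about 236 mm height, touching nothing.

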